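Scrape the nutshell off the pastry board

ROBOT

A 6-joint arm with a two-finger parallel gripper is mounted at the origin on a cart in front of the work surface, level with it; the furniture and walls round the work are solid. World frame = base frame: x ahead of the robot, y to its left, z up, the work surface at z = 0. Lengths are in m, angles in rad, forces in N, time in s.
With the tool pointing down it reaches from about 0.275 to 0.975 m from the base axis. Payload 8.4 kg.
Tool frame: the origin (TCP) lies at the very end of the fingers, on their centre line; the grasp point (between the pads) lies 19 mm behind it; z points along the fingers, y is the line along which they close (so a half turn about z gives the same grasp; the last joint's range is limited). The gripper opens to 92 mm and grips with 3 to 60 N. Pads are 20 mm wide; open, the fingers measure 128 mm over their backs; the gripper's body (75 mm by 189 mm) begins 69 mm behind the grasp point.
Start: joints at [-1.158, 0.353, 1.633, -0, 1.155, -0.002], TCP at [0.252, -0.572, 0.215] pointing down, gripper open.
Joint ranges: [-2.63, 2.63], [-0.92, 2.1], [0.06, 2.66], [-1.3, 4.44], [0, 2.69], [-3.02, 3.02]. Speed limits (rad/s): [2.22, 2.22, 2.79, 3.14, 3.14, 3.14].

INTERFACE

Orientations are given as a unit quaternion [x, y, z, w].
In Python, from station import ctrl gives the robot as it stands. Calls block until the motion is done:
- ctrl.reach(position, orientation): joint-space move of the TCP to a pose.
- ctrl.move_l(position, speed=0.15, rotation=None): straight line of the TCP; rotation=None keeps the orientation; speed is the mean speed in m/s.
- ctrl.goto_joints(angles): joint-space move.
- ctrl.move_gripper(opening, squeeze=None): finger opening in m; squeeze is the grip in N (None keeps the last); returns when the fingers have stopped.
- ctrl.hold(seconds).
- ctrl.inverse_kinematics(position, orientation): joint angles nearest the present ones, or None.
- ctrl.state(): the state.
- ctrl.grab_frame(name): name is "scene" or "top"; returns (picture, depth): 400x640x3 uint8, red, green, blue; 400x640 float32, m along the optical axis (not along the pixel's ray), 0 where there is no reading.
- ctrl.camera_info(name): a dict with "vertical_fov" (degrees; the focal length in pixels is half the picture's height over the tangent of half this angle, whatever the lens; pixels are square), "cx", "cy" (the principal point, pixels), "position" and "rotation" of the camera in the world. Camera axes: x right, y up, looking along -z (the intrinsics and any distortion apply to the point x, -y, -z); pixel columns grow to the right and rows downward; lengths in m; the calibration is good to about 2 mm. A picture is of the moment at which its call begins. camera_info takes no time and is no camera call.
A pose or a line that the arm cannot do raises ctrl.Unreachable and nothing moves.
- ctrl.close_job(): hands the job in; it is judged then, once.
The state is a dict: "time_s": time; "joints": joint angles; "qd": joint speeds; "joint_efforts": joint torques, N m; "tool_pos": TCP position; "orientation": TCP orientation; "force": force on the tool from outside, world axes, zero at the start; "wrist_torque": the same for the moment, N m; "opening": finger opening in m; "finger_force": force on a finger pad.
Only numpy, scipy, OpenCV 4.12 (cv2) and the standard library are available. Lean on these libraries where they do the work, as an engineer would, in place of code of your own. Each camera call takes 0.05 s, during which the arm holds its last target. There are 200 camera calls.

TASK

Lift the scraper block out of its caddy, lay it down on its blade on the bare end of the pastry board away from the tin tray, or on the worktop, and let go of it there. Then take it again by the middle of its back, wipe all five bits of walnut shell along the board into the tray with it, and leave the scraper resting blade down on the board. Don't touch the shell bits with the gripper, and leave the other things on the worktop where they are.

Things in the scene. Friction and masses are not known exactly. Their poses are not given: they have to be found in the camera images.
- board: pastry board of pale wood, fixed to the worktop, 130 mm (its x) by 260 mm (its y) by 20 mm thick; origin at the centre of its underside, z up. Its x points roughly away from the robot, its long side (y) runs roughly to the robot's left. The shell bits lie in its middle, within 50 mm of its centre line and 62 mm of its middle; both ends are bare
- tray: shallow open tin tray, fixed to the worktop against one end of the board (left or right: varies), 130 mm (x) by 90 mm (y), walls 15 mm high and 4 mm thick, so its rim is 5 mm below the board's top; origin at the centre of its underside, axes along the board's
- caddy: narrow tin caddy, fixed to the worktop beyond the board's other end, outside 68 mm (x) by 42 mm (y) by 45 mm high, inside 60 by 34 mm, floor 5 mm thick; the scraper stands on end in it, loose. Keep the arm clear of the tall fixed brown jug to the left (x under 0.38 m, y over 0.33 m, 0.5 m high) and of the shelf above the back (x over 0.6 m, 0.28 m up). Origin at the centre of its underside
- scraper: scraper block, 0.2 kg: dark wood bar 110 mm long with a steel blade strip along one long edge; stands on end in the caddy at the start, back towards the robot. Origin: centre of that lower end. z: along the length (0 to 110 mm). x: from blade edge (x = -25 mm) to back (x = +25 mm), up when it lies blade down. y: thickness (wood 24 mm, blade strip 26 mm)
- scraper_mid (a point): the middle of the scraper's wooden part, 55 mm along its length and 31 mm from the blade edge (51 mm above the worktop when it lies blade down on the board); axes as the scraper's. The steel strip is 10 mm high; its edge is flat and 26 mm wide, so that the block rests steadily on it
- shell_1: a bit of dark brown walnut shell lying on the board, hollow side down; domed, 22 mm across, 10 mm high; origin at the centre of its underside
- shell_2: a bit of dark brown walnut shell lying on the board, hollow side down; domed, 21 mm across, 9 mm high; origin at the centre of its underside
- shell_3: a bit of dark brown walnut shell lying on the board, hollow side down; domed, 18 mm across, 8 mm high; origin at the centre of its underside
- shell_4: a bit of dark brown walnut shell lying on the board, hollow side down; flattish, 21 x 13 x 7 mm; origin at the centre of its underside
- shell_5: a bit of dark brown walnut shell lying on the board, hollow side down; flattish, 17 x 15 x 7 mm; origin at the centre of its underside
- mug: grey tin mug, 68x95x68 mm; a bystander, loose on the worktop behind the board; origin at the centre of its underside
- shaker: grey tin pepper shaker, 46x46x82 mm; a bystander, loose on the worktop behind the board; origin at the centre of its underside
- toy_pot: little grey tin pot with handle, 52x66x45 mm; a bystander, loose on the worktop behind the board; origin at the centre of its underside
- timer: sand glass in a brown wooden frame, 54x54x110 mm; a bystander, loose on the worktop behind the board; origin at the centre of its underside
- mustard: tan stoneware pot with lid, 64x64x80 mm; a bystander, loose on the worktop past the far left of the group; origin at the centre of its underside
- matches: match box, 36x54x16 mm; a bystander, loose on the worktop past the far right of the group; origin at the centre of its underside
- weight: brass scale weight, 35x35x44 mm; a bystander, loose on the worktop past the far right of the group; origin at the centre of its underside
Things that resemble listed ones, but are neither listed nor needed, are in the scene too. Of the things that look like the scraper, the smaller one is meant.

How it is judged:
By the outcome, as a careful person would: the job done as asked, in the order asked, and still so for the second after the job is handed in, with the robot touching nothing.
It also fails if it takes over 61 s, if anything falls off the work surface, if the arm or the gripper's body presses on something with over 40 N, if the wrist force passes 120 N, or if a joint passes its speed limit or range.

## Working session

There is one attempt and no reset: what is moved stays moved. The work goes in short steps, each a Python script; the robot and the scene stay as the last script left them, time stands still between calls to the robot, and variables do not carry over. Pictures are saved under pics/ and viewed, at most 10 in all, crops included, and the job is handed in when it is done.

```bash
ls; mkdir -p pics; cat > h.py <<'E'
import numpy as np, cv2
from station import ctrl
def snap(n):
    im,d=ctrl.grab_frame(n); np.savez(f'/tmp/{n}.npz',im=im,d=d); return im,d
def K(n):
    c=ctrl.camera_info(n); f=200/np.tan(np.radians(c['vertical_fov'])/2)
    return c,f
E
python3 - <<'E'
from h import *
for n in('scene','top'):
    im,d=snap(n); cv2.imwrite(f'pics/{n}0.png',im[:,:,::-1]); print(ctrl.camera_info(n))
print(ctrl.state())
E
```

```text
pics
{'vertical_fov': 47.98755023964187, 'cx': 316.5403571566421, 'cy': 205.1004698682062, 'position': array([-0.32409152, -0.5184843 ,  1.16319638]), 'rotation': array([ 0.31683097, -0.18462359, -0.48526835,  0.79375494])}
{'vertical_fov': 53.571879606925556, 'cx': 316.05098894755406, 'cy': 197.39213156312096, 'position': array([ 0.30053592, -0.02699118,  1.32300534]), 'rotation': array([-0.07227061,  0.06950576,  0.71320113, -0.69375072])}
{'time_s': 0.1, 'joints': array([-1.15839604e+00,  3.53556716e-01,  1.63404879e+00, -1.64196751e-05,
        1.15522397e+00, -2.39738042e-03]), 'qd': array([-9.49158185e-04, -5.44243822e-04, -2.43993293e-03, -1.84270773e-03,
       -5.53341713e-04, -6.61200573e-05]), 'joint_efforts': array([ 7.93228173e-05, -5.94903409e+01, -3.34930372e+01,  6.99798530e-02,
        1.84743502e-02, -2.94837469e-05]), 'tool_pos': array([ 0.25169482, -0.5715894 ,  0.21395732]), 'orientation': array([ 9.78568974e-01,  2.05918383e-01, -1.33240802e-04, -6.03933189e-04]), 'force': array([0.03678744, 0.71885745, 0.3762706 ]), 'wrist_torque': array([ 0.00563139,  0.01510273, -0.01329287]), 'finger_force': 0.0, 'opening': 0.09144695175758386}
```

View pics/scene0.png

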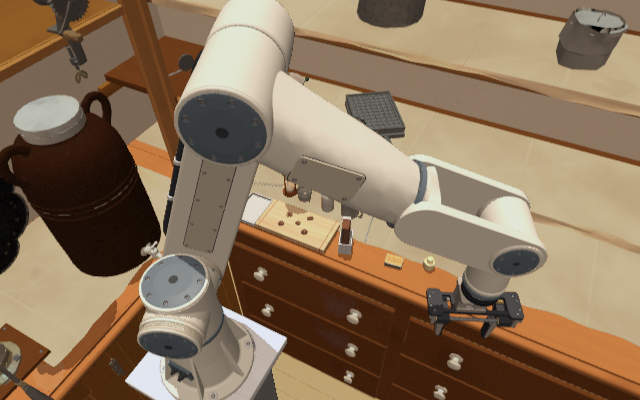

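View pics/top0.png

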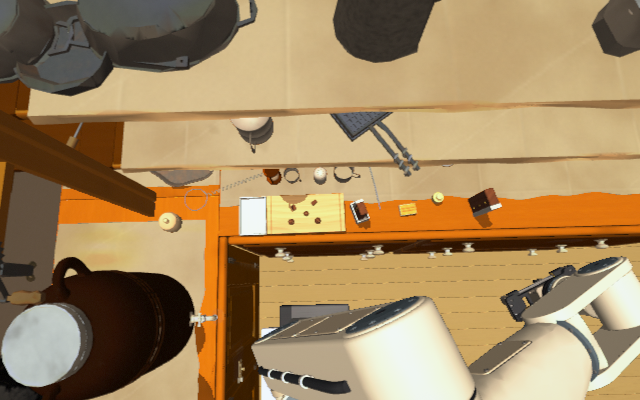

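The top view shows the tray at (253,215), the board at (305,212) and the caddy with a dark block at (360,211). The scraper candidates are the block in the caddy at top (360,211) and the larger dark block at top (483,202). By the description (smaller, in the caddy), I choose (360,211), and check it with a close crop.

```bash
cat >> h.py <<'E'
from scipy.spatial.transform import Rotation as R
def cloud(n,d):
    c,f=K(n); v,u=np.mgrid[0:400,0:640]
    p=np.stack([(u-c['cx'])/f*d,-(v-c['cy'])/f*d,-d],-1)
    return p@R.from_quat(c['rotation']).as_matrix().T+c['position']
def ray(n,uv,z):
    c,f=K(n); uv=np.atleast_2d(uv).astype(float)
    r=np.c_[(uv[:,0]-c['cx'])/f,-(uv[:,1]-c['cy'])/f,-np.ones(len(uv))]@R.from_quat(c['rotation']).as_matrix().T
    return c['position']+r*((z-c['position'][2])/r[:,2])[:,None]
E
python3 - <<'E'
from h import *
t=np.load('/tmp/top.npz');s=np.load('/tmp/scene.npz')
a=cv2.resize(t['im'][160:245,235:505],None,fx=2.95,fy=2.95,interpolation=cv2.INTER_CUBIC)
b=cv2.resize(s['im'][172:272,238:448],None,fx=3.3,fy=3.3,interpolation=cv2.INTER_CUBIC)
w=max(a.shape[1],b.shape[1]);P=lambda x:np.pad(x,((0,0),(0,w-x.shape[1]),(0,0)))
cv2.imwrite('pics/crop.png',np.vstack([P(a),P(b)])[:,:,::-1])
P=cloud('top',t['d'])
for u,v in[(253,215),(280,220),(335,205),(345,205),(335,225),(360,203),(360,211),(356,206),(362,218),(483,202),(408,209),(437,198),(300,230),(380,210)]: print(u,v,P[v,u].round(4))
Q=cloud('scene',s['d'])
for u,v in[(346,225),(343,240),(300,235),(290,225)]: print(u,v,Q[v,u].round(4))
# red... caddy region height map
print((P[196:228,346:376,2][::1,::2]*1000).round().astype(int))
E
```

```text
253 215 [0.5147 0.1887 0.0033]
280 220 [0.4925 0.0961 0.0209]
335 205 [ 0.5378 -0.088   0.0215]
345 205 [ 0.5416 -0.1232 -0.0043]
335 225 [ 0.4707 -0.0856  0.0216]
360 203 [ 0.5253 -0.1615  0.1131]
360 211 [ 0.5005 -0.1605  0.1109]
356 206 [ 0.5208 -0.1513  0.0868]
362 218 [ 0.4897 -0.1745  0.0339]
483 202 [ 0.5191 -0.546   0.1053]
408 209 [ 0.3005 -0.027   1.323 ]
437 198 [ 0.5497 -0.4261  0.0335]
300 230 [0.4574 0.0304 0.0212]
380 210 [ 0.5203 -0.2405  0.    ]
346 225 [ 0.5053 -0.1725  0.1128]
343 240 [ 0.4889 -0.1718  0.0573]
300 235 [ 0.4743 -0.0239  0.0163]
290 225 [0.4968 0.0268 0.0166]
[[   3    3    5    4    3    4    2    1    1   -1   -1    6    5    7
     5]
 [   2   -1    2    2   -1    5    2   -1    4    6    8    7    4    1
     6]
 [   2    4    6    4    3   -1    4    4    2    6    3    8    2    9
     7]
 [   3    3   -3   -3    4    5    0  111  118    4    4    7    5    7
     4]
 [   2    1    3    4    5    7  116  113  116    7    5    7    5    6
     9]
 [   3   -7   -1   -4    9  114  109  114  114    5    5    6   11    4
     3]
 [   1   -2    3    
[... 1360 characters left out ...]
3    0   35   21   20    1   44   46   29    0   -2
     0]
 [  -2    0   -3    0   -2   24   43    6   43   43   26    5   -3   -4
    -2]
 [  -8   -5    1    2   -3   13   43   48   40   21   -1   -1    0    2
    -1]
 [  -7   -6    1    2   -4    5 1323   29    4    3    1   -1   -1   -4
     0]
 [   3   -1   -2   -2   -2   -2   24    1   -4    1   -2    1   -2   -1
     0]
 [   0    0    2    0    1   -2    1    2   -5    0   -4    1    0   -2
     2]
 [   3   -7   -1   -5    2   -1    1    0    1   -6   -2   -2   -4    3
    -1]
 [  -8   -2   -1    0    0   -1    1    1    6    0    0    3   -2   -1
     0]
 [   1   -3   -3   -2   -4   -3   -5   -5   -1    2    3   -2   -3    1
    -3]]
```

View pics/crop.png

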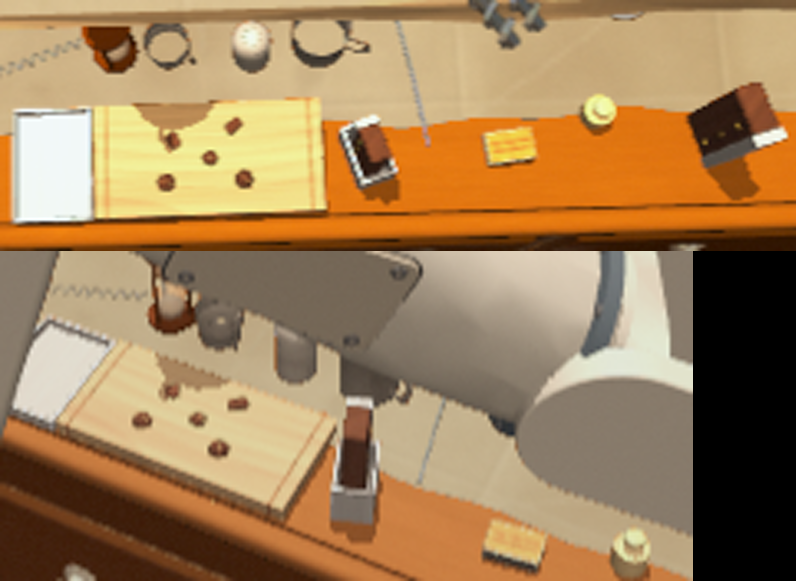

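The crop shows the chosen scraper standing in the white caddy at crop (375,145). The look-alike at (735,125) is clearly larger and is rejected. The five shells are mid-board and the tray is on the left. Next come the poses and reachability.

```bash
cat > p.py <<'E'
from h import *
t=np.load('/tmp/top.npz');P=cloud('top',t['d']);im=t['im']
def rect(m):
    q=P[m][:,:2].astype(np.float32); r=cv2.minAreaRect(q*1000); return r, np.median(P[m][:,2])
x,y,z=P[...,0],P[...,1],P[...,2]
zone=(x>.42)&(x<.6)&(y>-.22)&(y<-.12)
cc=lambda m:(lambda n,l,s,c:l==1+np.argmax(s[1:,4]))(*cv2.connectedComponentsWithStats(m.astype(np.uint8)))
print('scr',rect(cc(zone&(z>.103))))
print('caddy',rect(cc(zone&(z>.02))))
b=cc((x>.38)&(x<.65)&(y>-.14)&(y<.17)&(z>.011)&(z<.034)); 
R0=rect(cv2.morphologyEx(b.astype(np.uint8),cv2.MORPH_OPEN,np.ones((5,5)))>0); print('board',R0)
h,s,v=cv2.split(cv2.cvtColor(im,cv2.COLOR_RGB2HSV))
# board corners by colour
bm=(b)
g=cv2.erode(cv2.morphologyEx(b.astype(np.uint8),cv2.MORPH_CLOSE,np.ones((9,9))),np.ones((5,5)))
n,l,st,c=cv2.connectedComponentsWithStats(((v<130)&(g>0)).astype(np.uint8))
for i in range(1,n):
    if st[i,4]>4: print(st[i],c[i].round(1),ray('top',c[i],.025)[0].round(4))
E
python3 p.py; python3 - <<'E'
from h import *
for lab,pos in(('g',(.49,-.165,.09)),('lay',(.47,-.075,.06))):
  for a in(30,45,60):
    for k in(1,-1):
      d=np.array([np.sin(np.radians(a)),0,-np.cos(np.radians(a))]); yy=np.array([0,k,0.]); 
      q=R.from_matrix(np.c_[np.cross(yy,d),yy,d]).as_quat()
      s=ctrl.inverse_kinematics(np.array(pos)+.019*d,q); print(lab,a,k,None if s is None else np.round(s,2))
E
```

```text
scr (((596.9453125, -170.4045867919922), (98.80382537841797, 6.736708164215088), 89.20587921142578), np.float64(0.6493355980685085))
caddy (((512.48193359375, -167.2231903076172), (68.42082214355469, 41.40306091308594), 19.5593318939209), np.float64(0.08878951752405873))
board (((514.0120849609375, 14.244789123535156), (130.61083984375, 266.9933776855469), 0.6624932289123535), np.float64(0.019419073763242478))
[291 206   3   4   8] [292.2 207.6] [0.5323 0.0546 0.025 ]
[289 219   5   6  12] [291.4 221.8] [0.4848 0.0581 0.025 ]
[315 219   5   5  12] [316.6 221.3] [ 0.4841 -0.0251  0.025 ]
g 30 1 [-0.48  0.28  2.32  1.31  0.24  2.98]
g 30 -1 [-0.48  0.28  2.32  1.31  0.24 -0.16]
g 45 1 [-0.59  0.38  2.47  2.31  0.56  1.88]
g 45 -1 [-0.59  0.38  2.47  2.31  0.56 -1.26]
g 60 1 [-0.71  0.64  2.55  2.45  1.08  1.54]
g 60 -1 [-0.71  0.64  2.55  2.45  1.08 -1.61]
lay 30 1 [-0.25  0.31  2.44  2.34  0.17  2.15]
lay 30 -1 [-0.25  0.31  2.44  2.34  0.17 -0.99]
lay 45 1 [-0.32  0.48  2.59  2.79  0.71  1.61]
lay 45 -1 [-0.32  0.48  2.59  2.79  0.71 -1.53]
lay 60 1 None
lay 60 -1 None
```

```bash
sed -i "s/(z>.103)/(z>.1)\&(z<.13)/" p.py; sed -i "s/v<130/v<150/" p.py; python3 p.py; python3 - <<'E'
from h import *
s=np.load('/tmp/scene.npz');Q=cloud('scene',s['d']);x,y,z=Q[...,0],Q[...,1],Q[...,2]
m=(x>.42)&(x<.58)&(y>-.22)&(y<-.12)&(z>.1)&(z<.13); print(cv2.minAreaRect(Q[m][:,:2].astype(np.float32)*1000),np.median(z[m]),m.sum())
print([cv2.minAreaRect(Q[mm][:,:2].astype(np.float32)*1000) for mm in[(x>.42)&(x<.58)&(y>-.22)&(y<-.12)&(z>.06)&(z<.13)]])
E
```

```text
scr (((513.0135498046875, -166.2557373046875), (50.31785583496094, 25.19998550415039), 19.03563690185547), np.float64(0.11367037349730036))
caddy (((512.48193359375, -167.2231903076172), (68.42082214355469, 41.40306091308594), 19.5593318939209), np.float64(0.08878951752405873))
board (((514.0120849609375, 14.244789123535156), (130.61083984375, 266.9933776855469), 0.6624932289123535), np.float64(0.019419073763242478))
[312 200   5   6  13] [314.  202.5] [ 0.5478 -0.0182  0.025 ]
[291 205   4   6  14] [292.4 207.3] [0.5335 0.054  0.025 ]
[304 211   4   5  14] [305.6 213.3] [0.512  0.0105 0.025 ]
[289 219   5   6  23] [291.2 221.7] [0.4854 0.0589 0.025 ]
[315 218   6   6  24] [317.4 220.3] [ 0.4874 -0.0279  0.025 ]
((511.4638977050781, -168.76739501953125), (54.325504302978516, 23.777990341186523), 18.49891471862793) 0.11251735465998525 118
[((511.4813537597656, -168.89105224609375), (54.237186431884766, 24.207544326782227), 17.055702209472656)]
```

Scraper at about (0.512,-0.167), yaw 19°; board centre about (0.514,0.014), yaw 0.7°. I'll grasp it tilted 50°, so that a half turn about the tool axis lays it blade down.

```bash
cat > pose.py <<'E'
from h import *
yaw=np.radians(19); S0=np.array([.512,-.1673,.005])   # scraper origin in caddy
hx=np.array([np.cos(yaw),np.sin(yaw),0]); Z=np.array([0,0,1.])
def frame(x,z): return np.c_[x,np.cross(z,x),z]
Rs0=frame(-hx,Z)
a=np.radians(50); d=np.sin(a)*hx-np.cos(a)*Z
yt=-np.array([-hx[1],hx[0],0]); Rt0=np.c_[np.cross(yt,d),yt,d]
gp=np.array([.005,0,.085])                       # grasp point in the scraper
T0=S0+Rs0@gp+.019*d
A=Rs0.T@Rt0; tp=Rs0.T@(T0-S0)                    # tool in the scraper
by=np.radians(.7); bx=np.array([np.cos(by),np.sin(by),0]); byv=np.array([-bx[1],bx[0],0]); B=np.array([.514,.014,0])
Rs1=frame(Z,-bx)
def lay(yb,dz=0): # scraper middle at board (0,yb)
    S=B+yb*byv+.055*bx+(.045+dz)*Z
    return S+Rs1@tp, Rs1@A
q=lambda M:R.from_matrix(M).as_quat()
E
python3 - <<'E'
from pose import *
I=lambda p,M:ctrl.inverse_kinematics(p,q(M))
pre=T0-.09*d
for p,M in((pre,Rt0),(T0,Rt0),(T0+.12*Z,Rt0),lay(-.102,.12),lay(-.102)):
    s=I(p,M); print(p.round(3),None if s is None else s.round(2))
print(lay(-.102)[1].round(2))
E
```

```text
[ 0.456 -0.187  0.136] [-0.96  0.31  2.38  1.44  0.84 -0.96]
[ 0.521 -0.164  0.078] [-0.78  0.48  2.34  1.75  0.77 -1.16]
[ 0.521 -0.164  0.198] [-0.78  0.18  2.29  1.38  0.77 -0.65]
[ 0.497 -0.088  0.155] [-0.33  0.06  2.44  1.68  0.22  2.76]
[ 0.497 -0.088  0.035] [-0.33  0.44  2.5   2.69  0.52  1.7 ]
[[-0.77 -0.01  0.64]
 [-0.01  1.    0.01]
 [-0.64 -0.   -0.77]]
```

```bash
python3 - <<'E'
from pose import *
ctrl.reach(T0-.09*d+.06*Z,q(Rt0)); ctrl.move_gripper(.06,squeeze=30)
ctrl.move_l(T0-.09*d,.15); 
im,_=snap('top'); a=im[150:270,290:440]
im2,_=snap('scene'); b=im2[150:270,280:430]
cv2.imwrite('pics/pre.png',cv2.resize(np.hstack([a,b]),None,fx=2.6,fy=2.6,interpolation=cv2.INTER_CUBIC)[:,:,::-1])
s=ctrl.state();print(s['time_s'],s['tool_pos'],T0-.09*d)
E
```

```text
2.9583 [ 0.4561669  -0.18696974  0.13645232] [ 0.45584645 -0.18663522  0.13563792]
```

View pics/pre.png

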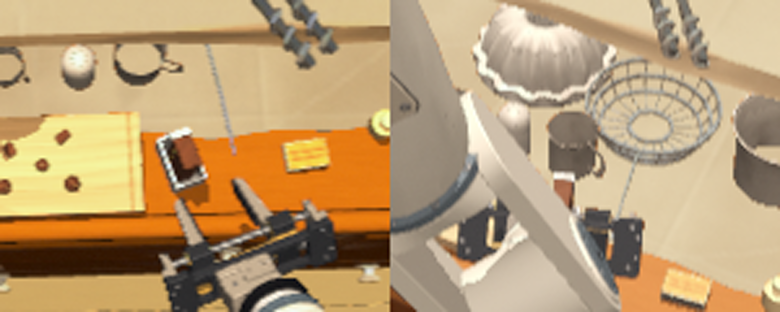

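```bash
python3 - <<'E'
from pose import *
for u,v in((180,205),(238,180),(209,193)): print(ray('top',(290+u/2.6,150+v/2.6),.136).round(3))
t=np.load('/tmp/top.npz');P=cloud('top',t['d']);x,y,z=P[...,0],P[...,1],P[...,2]
m=(x>.4)&(x<.485)&(y>-.25)&(y<-.12)&(z>.1); print(cv2.minAreaRect(P[m][:,:2].astype(np.float32)*1000))
mm=cv2.resize(t['im'][205:250,335:395],None,fx=10,fy=10,interpolation=cv2.INTER_CUBIC); cv2.imwrite('pics/pre2.png',mm[:,:,::-1])
for uu in range(335,395,3): print(uu,[int(1000*k) for k in z[205:245:3,uu]])
E
```

```text
[[ 0.442 -0.153  0.136]]
[[ 0.469 -0.222  0.136]]
[[ 0.455 -0.187  0.136]]
((427.9844665527344, -197.34109497070312), (76.76753234863281, 96.26685333251953), 12.63367748260498)
335 [19, 19, 22, 19, 23, 20, 21, 18, 19, -2, 4, 2, -6, -112]
338 [20, 15, 19, 17, 18, 20, 17, 23, 16, -1, 0, -1, -3, -114]
341 [20, 17, 22, 14, 21, 16, 23, 19, 18, 0, 1323, 1, -4, -114]
344 [15, 18, 22, 14, 23, 22, 21, 19, 21, -2, 0, 3, -11, -114]
347 [-2, -3, 0, -4, 0, 2, -1, 4, -1, 0, -3, -5, -5, -115]
350 [28, 2, 4, 3, 3, 0, -2, 6, 0, -1, 0, 3, -11, -112]
353 [9, 49, 36, 14, -2, -1, 0, -1, -3, 1, 3, 0, -6, -120]
356 [87, 67, 44, 23, 44, 24, 3, 0, 1, -5, -1, 4, -8, -115]
359 [117, 114, 108, 85, 62, 3, 13, 1, 148, 160, 141, 0, -10, -117]
362 [116, 113, 116, 114, 59, 43, 3, -3, 150, 162, 166, 174, 183, -123]
365 [110, 108, 115, 113, 4, 35, -4, 3, 1, -9, 168, 182, 186, 217]
368 [-1, -2, -2, 48, 43, 0, 2, 0, -1, -11, -3, -3, 178, 223]
371 [1, -3, -1, 4, 3, 1, 1, 0, -2, -8, 1, 2, -109, -126]
374 [-2, -4, -2, 7, -4, -2, 0, 4, -2, -6, -1, -3, -111, 222]
377 [-1, 1, -4, 0, -1, -4, 2, 0, 2, -6, 1, 0, -111, 220]
380 [-3, 59, 0, -3, 3, 146, 135, 2, -4, -5, 1, -6, -117, 220]
383 [-4, -3, -1, -2, 2, 148, 160, 159, -4, -6, -1, 1, 219, -145]
386 [0, -3, 0, -3, -2, 0, 161, 167, 176, 169, -1, 0, 220, -150]
389 [-4, -3, 0, -4, -9, -1, -3, 170, 181, 183, 176, 214, -111, -154]
392 [-3, -1, -3, 0, -1, 0, -1, 3, 181, 189, 197, 221, -109, 231]
```

View pics/pre2.png

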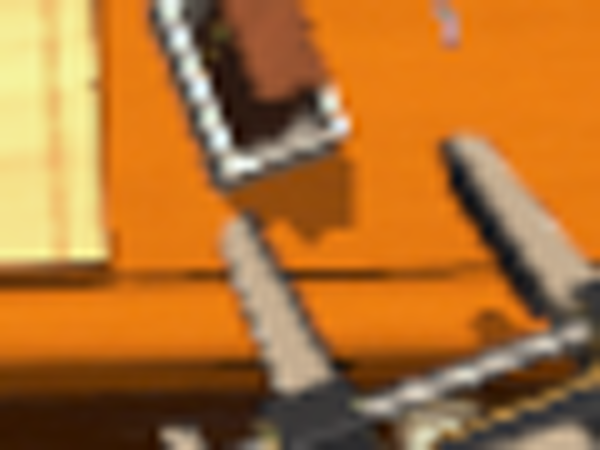

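The picture shows the fingers straddling the scraper's line. The tip centre measured at (0.455,-0.187) matches the robot's own figure, so I proceed.

```bash
python3 - <<'E'
from pose import *
ctrl.move_l(T0,.08); s=ctrl.state();print(s['force'])
ctrl.move_gripper(0.0,squeeze=35); s=ctrl.state();print(s['time_s'],s['opening'],s['finger_force'],s['force'])
ctrl.move_l(T0+.14*Z,.12); s=ctrl.state();print(s['time_s'],s['opening'],s['finger_force'],s['force'])
im,_=snap('top'); a=im[150:270,290:440]
im2,_=snap('scene'); b=im2[150:270,280:430]
cv2.imwrite('pics/lift.png',cv2.resize(np.hstack([a,b]),None,fx=2.6,fy=2.6,interpolation=cv2.INTER_CUBIC)[:,:,::-1])
E
```

```text
[ 0.71337088  0.08053197 -0.034603  ]
4.8667 0.02379182433460708 34.98833119869232 [-1.08391562 -0.45333925  1.49503598]
6.1833 0.023781637655218447 34.98689353466034 [-0.18964818  0.82043769 -1.8507298 ]
```

View pics/lift.png

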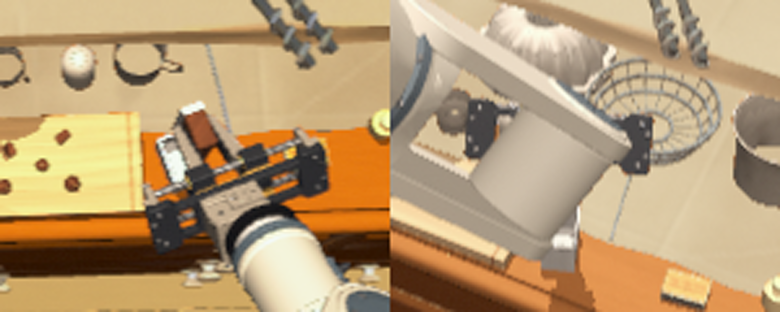

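```bash
python3 - <<'E'
from pose import *
p,M=lay(-.102,.14); ctrl.reach(p,q(M)); s=ctrl.state(); print(s['time_s'],s['opening'],s['tool_pos'],p)
ctrl.move_l(lay(-.102,.03)[0],.08)
ctrl.hold(.2); f0=ctrl.state()['force'][2]
im,dd=snap('top'); a=im[150:270,250:400]
im2,_=snap('scene'); b=im2[150:270,240:390]
cv2.imwrite('pics/lay.png',cv2.resize(np.hstack([a,b]),None,fx=2.6,fy=2.6,interpolation=cv2.INTER_CUBIC)[:,:,::-1])
s=ctrl.state(); print(s['time_s'],s['opening'],f0)
P=cloud('top',dd);x,y,z=P[...,0],P[...,1],P[...,2]
m=(x>.5)&(x<.62)&(y>-.13)&(y<-.05)&(z>.06)&(z<.13); print(cv2.minAreaRect(P[m][:,:2].astype(np.float32)*1000),np.polyfit(x[m],z[m],1),m.sum(),np.median(z[m]))
E
```

```text
Traceback (most recent call last):
station.Unreachable: the arm cannot take that pose within its joint ranges
```

```bash
cat > go.py <<'E'
from pose import *
p,M=lay(-.102,.11); ctrl.reach(p,q(M)); s=ctrl.state(); print(s['time_s'],s['opening'],s['tool_pos'],p)
ctrl.move_l(lay(-.102,.03)[0],.06)
ctrl.hold(.2); f0=ctrl.state()['force'][2]
im,dd=snap('top'); a=im[150:270,250:400]
im2,_=snap('scene'); b=im2[150:270,240:390]
cv2.imwrite('pics/lay.png',cv2.resize(np.hstack([a,b]),None,fx=2.6,fy=2.6,interpolation=cv2.INTER_CUBIC)[:,:,::-1])
s=ctrl.state(); print(s['time_s'],s['opening'],f0)
P=cloud('top',dd);x,y,z=P[...,0],P[...,1],P[...,2]
m=(x>.5)&(x<.62)&(y>-.13)&(y<-.05)&(z>.06)&(z<.13); print(cv2.minAreaRect(P[m][:,:2].astype(np.float32)*1000),np.polyfit(x[m],z[m],1),m.sum(),np.median(z[m]))
E
python3 go.py
```

```text
8.95 0.02380141316971572 [ 0.49755692 -0.08830611  0.14550276] [ 0.49746043 -0.08820969  0.14544516]
10.7333 0.02372859719421825 -2.3957052576952917
((560.1233520507812, -89.8144760131836), (75.18678283691406, 118.46188354492188), 89.03935241699219) [-0.06905899  0.13035114] 180 0.09575196647417261
```

View pics/lay.png

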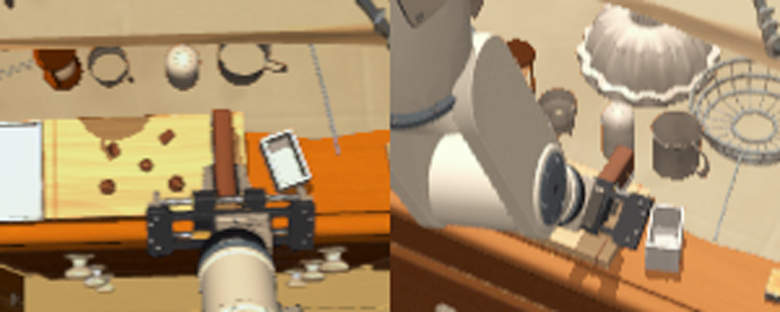

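The scraper is held back up above the bare right end at crop (222,150), aligned with the board. I lower it to contact and let go.

```bash
python3 - <<'E'
from pose import *
ctrl.move_l(lay(-.102,.005)[0],.05); ctrl.hold(.1); f0=ctrl.state()['force'][2]
dz=.005
while dz>-.006:
    dz-=.001; ctrl.move_l(lay(-.102,dz)[0],.02); f=ctrl.state()['force'][2]
    print(round(dz,3),round(f-f0,2))
    if f-f0>4: break
ctrl.hold(.1); print(ctrl.state()['force'])
ctrl.move_gripper(.042); M=lay(-.102)[1]; dd=M[:,2]; p=np.array(ctrl.state()['tool_pos'])
ctrl.move_l(p-.07*dd,.12)
Rd=np.c_[bx,-byv,-Z]
for k in(1,-1):
    s=ctrl.inverse_kinematics(B-.102*byv+.15*Z,q(np.c_[k*bx,-k*byv,-Z])); print(k,None if s is None else s.round(2))
p=p-.07*dd; ctrl.move_l([p[0]-.03,p[1],.22],.15)
s=ctrl.state(); print(s['time_s'],s['joints'].round(2))
im,D=snap('top'); snap('scene'); P=cloud('top',D);x,y,z=P[...,0],P[...,1],P[...,2]
m=(x>.42)&(x<.6)&(y>-.135)&(y<-.05)&(z>.05)&(z<.09); 
l=cv2.connectedComponentsWithStats(m.astype(np.uint8)); m=l[1]==1+np.argmax(l[2][1:,4])
print(cv2.minAreaRect(P[m][:,:2].astype(np.float32)*1000),m.sum(),np.median(z[m]))
cv2.imwrite('pics/laid.png',cv2.resize(im[150:270,250:400],None,fx=4,fy=4,interpolation=cv2.INTER_CUBIC)[:,:,::-1])
E
```

```text
0.004 -0.1
0.003 0.74
0.002 17.56
[-8.34767862 -0.5319276  17.2273985 ]
1 [-0.17  0.27  1.91 -0.    0.96  1.39]
-1 [-0.17  0.27  1.91 -0.    0.96 -1.76]Traceback (most recent call last):
  File "<stdin>", line 14, in <module>
station.Unreachable: the arm cannot follow that straight line within its joint ranges
```

```bash
cat > up.py <<'E'
from pose import *
p=np.array(ctrl.state()['tool_pos']); print(p, ctrl.state()['joints'].round(2))
for up in(.1,.08,.06,.04,.02):
    try: ctrl.move_l(p+[0,0,up],.15); print('up',up); break
    except ctrl.Unreachable: pass
s=ctrl.state(); print(s['time_s'],s['joints'].round(2))
im,D=snap('top'); snap('scene'); P=cloud('top',D);x,y,z=P[...,0],P[...,1],P[...,2]
m=(x>.42)&(x<.6)&(y>-.135)&(y<-.05)&(z>.05)&(z<.09); 
l=cv2.connectedComponentsWithStats(m.astype(np.uint8)); m=l[1]==1+np.argmax(l[2][1:,4])
print(cv2.minAreaRect(P[m][:,:2].astype(np.float32)*1000),m.sum(),np.median(z[m]))
cv2.imwrite('pics/laid.png',cv2.resize(im[150:270,250:400],None,fx=4,fy=4,interpolation=cv2.INTER_CUBIC)[:,:,::-1])
E
python3 up.py
```

```text
[ 0.45290328 -0.0889534   0.09123234] [-0.4   0.21  2.57  2.4   0.39  1.95]
up 0.08
14.6917 [-0.4  -0.06  2.5   1.39  0.26  3.01]
((512.0944213867188, -87.34915924072266), (107.30852508544922, 23.952411651611328), 0.6846478581428528) 255 0.06880343354783647
```

View pics/laid.png

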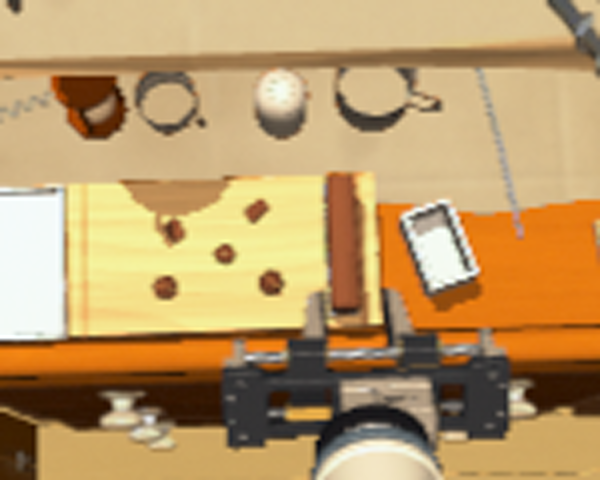

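The scraper stands blade down at crop (345,245), released: centre (0.512,-0.087), back at 69 mm. I regrip it at the middle of its back and wipe.

```bash
python3 - <<'E'
from pose import *
M=np.c_[bx,-byv,-Z]; C=np.array([.512,-.0875,0])
ctrl.reach(C+.18*Z,q(M)); ctrl.move_gripper(.046); ctrl.move_l(C+.1*Z,.15); ctrl.move_l(C+.038*Z,.06)
s=ctrl.state(); print(s['time_s'],s['tool_pos'],s['force'])
ctrl.move_gripper(0,squeeze=45); s=ctrl.state(); print(s['opening'],s['force'])
z0=.0375
for L in(.06,.12,.18,.22,.25):
    ctrl.move_l(C+L*byv+z0*Z,.07); s=ctrl.state(); print(L,s['time_s'],s['force'].round(1),s['opening'],s['tool_pos'].round(4))
im,_=snap('top'); a=im[150:270,210:360]; im2,_=snap('scene'); b=im2[150:270,200:350]
cv2.imwrite('pics/wipe.png',cv2.resize(np.hstack([a,b]),None,fx=2.6,fy=2.6,interpolation=cv2.INTER_CUBIC)[:,:,::-1])
E
```

```text
18.375 [ 0.51232904 -0.0875574   0.03832223] [-0.75497372  0.22143237 -0.33442683]
0.02353341621570384 [-1.21844901  0.36295106  3.94021739]
0.06 19.8417 [ 0.2 -2.3  9.1] 0.023854005065259615 [ 0.5122 -0.0269  0.0382]
0.12 20.85 [ 0.9 -3.1  9.6] 0.023598418094133978 [0.5113 0.033  0.0382]
0.18 21.8583 [ 0.2 -3.1 10.2] 0.02350080049002009 [0.5103 0.093  0.0382]
0.22 22.5833 [-0.7 -2.2 10.1] 0.023741727272834988 [0.5097 0.1332 0.0382]
0.25 23.1583 [-0.3 -0.3 -2. ] 0.023825904235282424 [0.5082 0.1627 0.037 ]
```

View pics/wipe.png

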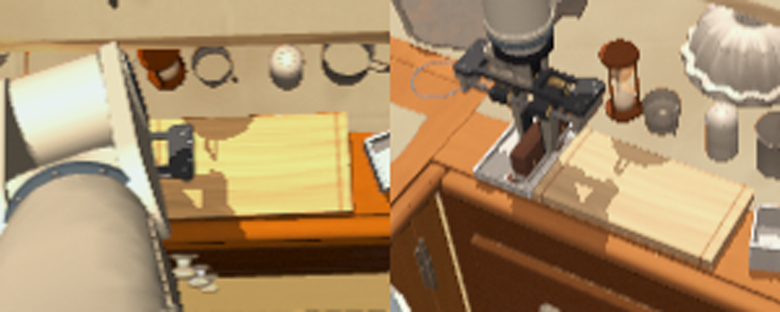

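The board is clear and the scraper at right-crop (527,150) hangs past the board's edge over the tray. I lift it, return to the board and set it down.

```bash
python3 - <<'E'
from pose import *
C=np.array([.512,-.0875,0])
ctrl.move_l(C+.25*byv+.07*Z,.1); ctrl.move_l(C+.10*byv+.07*Z,.15); ctrl.move_l(C+.10*byv+.042*Z,.08); ctrl.hold(.1)
f0=ctrl.state()['force'][2]; z=.042
while z>.036:
    z-=.0007; ctrl.move_l(C+.10*byv+z*Z,.02); f=ctrl.state()['force'][2]
    if f-f0>2.5: break
print(z,f-f0); ctrl.move_gripper(.046); ctrl.move_l(C+.10*byv+.11*Z,.08)
ctrl.goto_joints([-1.158,.353,1.633,0,1.155,0]); s=ctrl.state(); print(s['time_s'])
im,D=snap('top'); im2,_=snap('scene'); a=im[150:250,230:380]; b=im2[170:270,230:380]
cv2.imwrite('pics/end.png',cv2.resize(np.hstack([a,b]),None,fx=2.6,fy=2.6,interpolation=cv2.INTER_CUBIC)[:,:,::-1])
P=cloud('top',D);x,y,zz=P[...,0],P[...,1],P[...,2]
m=(x>.42)&(x<.6)&(y>-.1)&(y<.14)&(zz>.055)&(zz<.09); print(cv2.minAreaRect(P[m][:,:2].astype(np.float32)*1000),np.median(zz[m]))
E
```

```text
0.03780000000000001 8.8484147351407
30.85
((511.4496154785156, 12.874064445495605), (22.849769592285156, 108.06588745117188), 88.80146789550781) 0.06926232623107997
```

View pics/end.png

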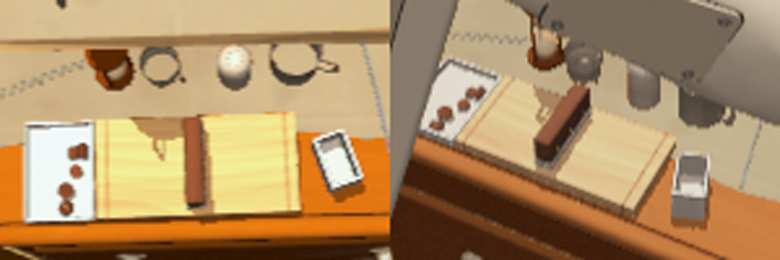

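All five shells lie in the tray, at crop (78,150) to (66,208). The scraper stands blade down on the board at (194,162), and the bystanders are unmoved.

```bash
python3 -c "
from station import ctrl
print(ctrl.close_job())"
```

```text
the job is handed in; nothing more can be done
None
```

The job is handed in at about 31 s: all five shell bits are in the tray, the scraper rests blade down on the board with the arm clear of it, and the bystanders in the last picture look unmoved.

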